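Prop leg over centre, then hold the board frame upright

TASK

On the repair bench, flip the orange prop leg of the board frame up and over its centre so that it drops fully down behind the frame. Then grip the frame's red handle bar, swing the frame upright and keep holding it there, still and upright with the leg still down: the program finishes while holding the handle. Leave the other things on the bench where they are.

Things in the scene. Friction and masses are not known exactly. Their poses are not given: they have to be found in the camera images.
- stand: base of the board stand: aluminium plate 170 x 170 x 10 mm fixed to the bench, two dark cheeks carry the frame's pivot and two dark posts (70 mm high) are the frame's front rest. Origin: centre of the plate's underside. Its y axis is parallel to the pivot; the pivot line passes 30 mm above the origin. Its -x side, the front, faces roughly the robot (start yaw within 0.5 rad).
- frame (a joint): lean of the board frame about the pivot (rad), little friction, no catch: 0 = upright (in the stand's y-z plane), negative = leaning to the stand's -x (front), positive = to +x (back). Runs from -0.40 (resting on the front posts, as at the start) to +0.17 (back stop); let go in between, it tips to one of them.
- handle_mid (a point): middle of the red handle bar: a round bar 14 mm thick, 110 mm long, parallel to the pivot, 190 mm from the pivot straight up the frame. It is held at its ends by two thin posts; 62 mm below it is the frame's top rail, the gap is free for fingers.
- leg (a joint): swing of the orange prop leg on the frame (rad): 0 = stowed (start), pointing up, 0.35 forward (-x) of the frame's up direction; grows as it swings up, over to +x and down behind; stop at 2.84 = fully down. About 80 g, swings freely, gravity holds it at either end. With the frame on its front posts it passes centre (straight up) at 0.75, then falls by itself.
- leg_hub (a point): leg's pivot point, in the leg's middle plane: 85 mm from the frame's pivot up the frame, 100 mm to the stand's +y from the frame's middle. The leg's axis is parallel to the frame's pivot.
- leg_tip (a point): centre of the black rubber ball (18 mm diameter) at the leg's free end, 120 mm from leg_hub; the leg is a 10 x 10 mm orange bar, 23 mm clear of the frame's side.
- screwdriver: loose screwdriver, 170 mm long, blue handle, lying behind the stand; leave it alone. Origin: centre of its underside.
- phone: loose closed clamshell phone, grey, 48 x 90 x 21 mm, in front of the stand; leave it alone. Origin: centre of its underside.
- multimeter: loose yellow multimeter, 150 x 78 x 34 mm; leave it alone. Origin: centre of its underside.
- mouse: loose computer mouse, 105 x 58 x 32 mm; leave it alone. Origin: centre of its underside.
- parts_tray: loose white parts tray, 110 x 80 x 30 mm; leave it alone. Origin: centre of its underside.
- spray_can: loose red and white spray can, 52 mm diameter, 150 mm high; leave it alone. Origin: centre of its underside.
- solder_reel: loose metal reel, 56 mm diameter, 41 mm high; leave it alone. Origin: centre of its underside.
- frame_pivot (a point): middle of the frame's pivot line, 30 mm above the stand's origin; z up the frame. The frame is about 0.6 kg, 144 mm wide, 10 mm thick, reaches 128 mm above the pivot (handle beyond that), and carries a green circuit board with a black heat sink standing out 30 mm from its front.

How it is judged:
By the outcome, as a careful person would: the job done as asked, in the order asked, and still so for the second after the job is handed in, while the arm keeps its last pose, push and grip.
It also fails if it takes over 48 s, if anything falls off the work surface, if the arm or the gripper's body presses on something with over 40 N, if the wrist force passes 120 N, or if a joint passes its speed limit or range.

ROBOT

A 6-joint arm with a two-finger parallel gripper is mounted at the origin on the work surface. World frame = base frame: x ahead of the robot, y to its left, z up, the work surface at z = 0. Lengths are in m, angles in rad, forces in N, time in s.
With the tool pointing down it reaches from about 0.375 to 0.975 m from the base axis. Payload 3.8 kg.
Tool frame: the origin (TCP) lies midway between the tips of the shut fingers; the grasp point (between the pads) lies 19 mm behind it; z points along the fingers, y is the line along which they close (so a half turn about z gives the same grasp; the last joint's range is limited). The gripper opens to 85 mm and grips with 20 to 120 N. Pads are 22 mm wide; open, the fingers measure 114 mm over their backs; the gripper's body (76 mm by 85 mm) begins 54 mm behind the grasp point. The pads swing forward as they close: fully open they stand 13 mm farther back than shut.
Start: joints at [-1.256, 0.264, 1.604, -0, 1.274, -0.037], TCP at [0.233, -0.634, 0.205] pointing down, gripper open.
Joint ranges: [-2.63, 2.63], [-0.94, 2.18], [0.31, 2.57], [-1.31, 4.45], [0, 2.66], [-2.55, 2.55]. Speed limits (rad/s): [2.57, 2.57, 3.14, 3.14, 3.14, 3.14].

INTERFACE

Orientations are given as a rotation vector (axis times angle).
In Python, from workcell import bot, read_camera, camera_info, ticket gives the robot as it stands.
- The arm moves only by the tool servo_tool, never from a script. Its argument "targets" is a list of rows, each an object of numbers: "hand": the closure, from -1 (fully open) to 1 (shut); "x", "y", "z": the shift along the tool's x, y, z as a fraction of full scale; "roll": the turn about the tool's z as a fraction of full scale. In form: [{"hand": .., "x": .., "y": .., "z": .., "roll": ..}, ...]. A call has 1 to 10 rows; each row is the pose to reach, as a shift and turn from the pose commanded when the call began, along the tool's axes at that moment, turning the shorter way round; what a row does not reach only later rows make up. Full scale, the value 1, is 50 cm for a shift and 180 degrees for a turn. A row lasts 1/12 s, in which the tool goes at most 41.7 mm and 7.16 degrees, less where a joint would pass 70% of its speed; a pose out of reach is approached as far as the arm can. A call with a number of a shift or a turn outside -1 to 1 is refused whole. A call with a gripper value outside its range is refused whole. The fingers move at their own pace and stop on an object; "grip_force" is the grip in N (left out, the last holds). Time passes only in rows, so rows that repeat a pose let the fingers close. It gives the time, the measured TCP pose, the force, the opening and the grip force at its end, in the units of the state.
- bot.read_state(): the state, without advancing time (a new reading comes with each control period).
- read_camera(name): name is "side" or "top"; returns the picture (400x640x3 uint8, red, green, blue); there is no depth.
- camera_info(name): a dict with "fx", "fy", "cx", "cy" (pixels), "eye" and "orientation" of the camera in the world. Camera axes: x right, y down, z forward; pixel columns grow to the right and rows downward; lengths in m; the calibration is good to about 2 mm. A picture is of the moment at which its call begins. camera_info takes no time and is no camera call.
- ticket.finish_job(): hands the job in; it is judged then, once.
The state is a dict: "time": time; "q": joint angles; "joint_vel": joint speeds; "joint_torque": joint torques, N m; "tool_pos": TCP position; "tcp_rot": TCP orientation; "wrist_force": force on the tool from outside, world axes, zero at the start; "torque": the same for the moment, N m; "width": opening from 0.0 (shut) to 1.0 (fully open); "grip_force": force on a finger pad.
Only numpy, scipy, OpenCV 4.12 (cv2) and the standard library are available. Lean on these libraries where they do the work, as an engineer would, in place of code of your own. Each camera call takes 0.05 s, during which the arm holds its last target. There are 200 camera calls.

## Working session

There is one attempt and no reset: what is moved stays moved. The work goes in short steps, Python scripts to look and compute and a tool call to move; the robot and the scene stay as the last step left them, time stands still between calls to the robot, and variables do not carry over. Pictures are saved under pics/ and viewed, at most 10 in all, crops included, and the job is handed in when it is done.

Besides the shell and the picture viewer there is one more tool, called after "Emit:" as name(argument=value, ...) on one line, values as JSON. servo_tool: Moves the arm, as the interface text tells. Its arguments: {"type":"object","properties":{"targets":{"type":"array"},"grip_force":{"type":"number"}},"required":["targets"]}

```bash
mkdir -p pics; ls
python3 - <<'E'
from workcell import bot, read_camera, camera_info
import cv2
for n in ("side","top"):
    cv2.imwrite(f"pics/{n}0.png",read_camera(n)[:,:,::-1]); print(n,camera_info(n))
print(bot.read_state())
E
```

```text
pics
side {'fx': 453.33124412689455, 'fy': 453.33124412689455, 'cx': 320.5024551672531, 'cy': 201.47256028024555, 'eye': array([-0.00553504,  0.57507753,  1.06776979]), 'orientation': array([-1.03769466,  2.48619508, -0.97279398])}
top {'fx': 476.0202827682276, 'fy': 476.0202827682276, 'cx': 323.5052295551107, 'cy': 200.16704436526322, 'eye': array([ 0.40098652, -0.01691441,  1.76099253]), 'orientation': array([-2.17535806,  2.14504067, -0.10862181])}
{'time': 0.1, 'q': array([-1.25591964e+00,  2.64714408e-01,  1.60530475e+00,  6.74877391e-07,
        1.27371031e+00, -3.68982064e-02]), 'joint_vel': array([ 0.00084047, -0.00346586, -0.00387491, -0.00079336, -0.00072951,
        0.00158333]), 'joint_torque': array([ 5.62079622e-04, -5.16706860e+01, -3.68591809e+01, -9.03014802e-05,
        6.30144757e-03, -2.41490028e-05]), 'tool_pos': array([ 0.2323468 , -0.63294679,  0.20342559]), 'tcp_rot': array([-3.09103941e+00, -5.49351420e-01,  4.63699872e-04]), 'wrist_force': array([-0.10149753, -0.13950838, -0.25906045]), 'torque': array([0.05577206, 0.04615929, 0.01458328]), 'grip_force': 0.0, 'width': 0.9997688554243465}
```

View pics/side0.png

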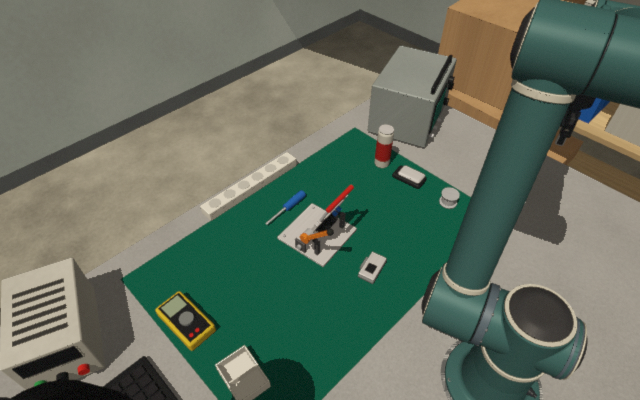

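View pics/top0.png

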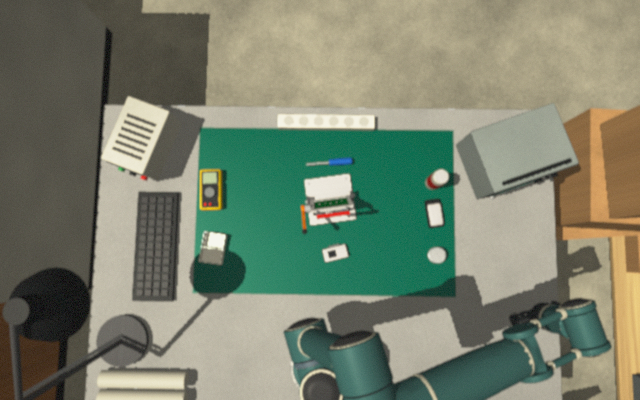

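Run:
```python
import cv2,numpy as np
a=cv2.imread("pics/top0.png")[165:240,285:385]; b=cv2.imread("pics/side0.png")[175:275,265:365]
r=lambda i:cv2.resize(i,None,fx=6,fy=6,interpolation=cv2.INTER_CUBIC)
cv2.imwrite("pics/c_top.png",r(a)); cv2.imwrite("pics/c_side.png",r(b))
```

```text
(no output)
```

View pics/c_top.png

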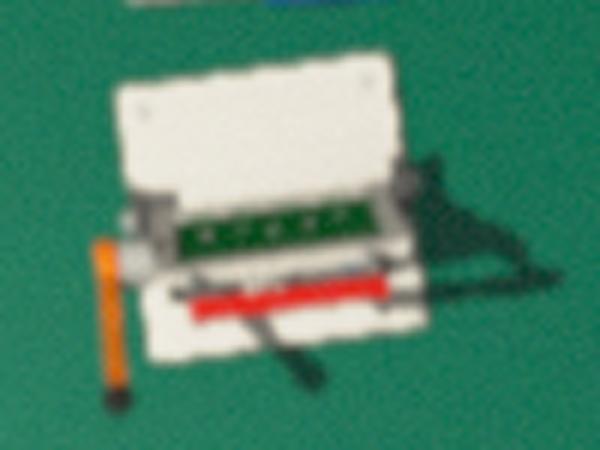

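View pics/c_side.png

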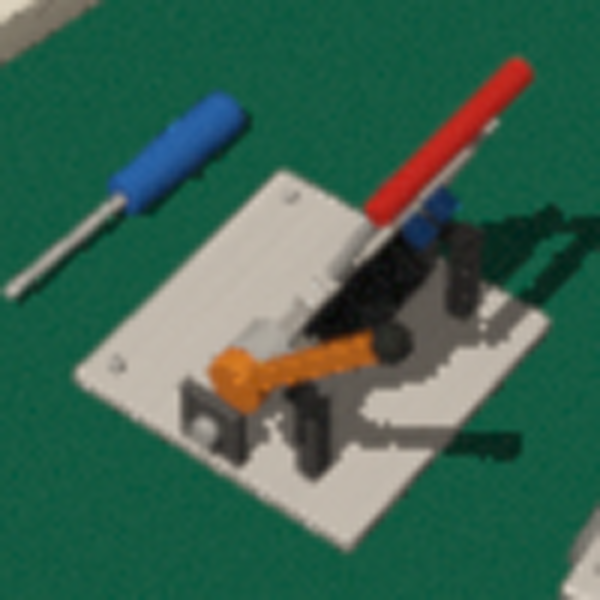

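```bash
cat > h.py <<'E'
import numpy as np
from scipy.spatial.transform import Rotation as R
from scipy.optimize import least_squares
from workcell import bot, camera_info
def proj(n,P):
    c=camera_info(n); p=R.from_rotvec(c["orientation"]).inv().apply(np.atleast_2d(P)-c["eye"])
    return np.c_[c["fx"]*p[:,0]/p[:,2]+c["cx"], c["fy"]*p[:,1]/p[:,2]+c["cy"]]
def S(v,P): # stand -> world
    return R.from_euler("z",v[2]).apply(np.atleast_2d(P))+[v[0],v[1],0]
def up(lean,r): return np.array([r*np.sin(lean),0,.03+r*np.cos(lean)])
def tip(lean,leg): 
    a=lean-.35+leg; return up(lean,.085)+[.12*np.sin(a),.1,.12*np.cos(a)]
def tool(goal,yaw=None): # shift in tool-axis units for a world goal
    s=bot.read_state(); r=R.from_rotvec(s["tcp_rot"])
    return np.round(r.inv().apply(np.array(goal)-s["tool_pos"])/.5,4)
E
cat > fit.py <<'E'
from h import *
h=.085;y=np.array([0,.055,0])
P=np.array([[h,h,.01],[h,-h,.01],[-h,-h,.01],[-h,h,.01],up(-.4,.19)+y,up(-.4,.19)-y,tip(-.4,0)])
T=np.array([[115,88],[390,55],[427,325],[150,362],[193,308],[388,287],[117,400]])/6+[285,165]-.42
D=np.array([[75,375],[283,168],[550,320],[350,550],[375,215],[518,68],[392,342]])/6+[265,175]-.42
f=lambda v:np.r_[proj("top",S(v,P))-T,proj("side",S(v,P))-D].ravel()
o=least_squares(f,[.45,0,0],loss="soft_l1"); np.save("v.npy",o.x); v=o.x
print(v); print(o.fun.reshape(-1,2).round(1).tolist())
for n,p in dict(hub=up(-.4,.085)+[0,.1,0],tip=tip(-.4,0),handle=up(-.4,.19),upright=up(0,.19)).items(): print(n,S(v,p).round(4))
s=bot.read_state(); print(R.from_rotvec(s["tcp_rot"]).as_matrix().round(4))
E
python3 fit.py
```

```text
[ 0.6012393  -0.01979169  0.14818407]
[[-0.2, -0.3], [-0.8, -0.9], [-0.5, -0.7], [-0.1, -0.7], [-0.9, 0.2], [-0.2, -0.8], [-0.1, -0.8], [0.2, -0.5], [0.4, 0.2], [0.7, -0.1], [0.5, -1.0], [0.5, 0.7], [1.0, 0.5], [0.3, 0.4]]
hub [[0.5537 0.0742 0.1083]]
tip [[0.4728 0.0621 0.1961]]
handle [[ 0.5281 -0.0307  0.205 ]]
upright [[ 0.6012 -0.0198  0.22  ]]
[[ 9.388e-01  3.446e-01 -7.000e-04]
 [ 3.446e-01 -9.388e-01  2.000e-03]
 [ 1.000e-04 -2.100e-03 -1.000e+00]]
```

Run:
```python
from h import *
v=np.load("v.npy")
g=S(v,[-.165,.102,.3])[0]; print(g, tool(g), tool([.45,-.35,.3]))
```

```text
[0.42298805 0.05672949 0.3       ] [ 0.8332 -1.1639 -0.1906] [ 0.6037 -0.3817 -0.1923]
```

Emit:
servo_tool(targets=[{"hand":1,"x":0,"y":0,"z":-0.08,"roll":-0.03},{"hand":1,"x":0.08,"y":-0.05,"z":-0.14,"roll":-0.07},{"hand":1,"x":0.15,"y":-0.09,"z":-0.18,"roll":-0.11},{"hand":1,"x":0.22,"y":-0.13,"z":-0.2,"roll":-0.15},{"hand":1,"x":0.29,"y":-0.17,"z":-0.2,"roll":-0.19},{"hand":1,"x":0.36,"y":-0.21,"z":-0.2,"roll":-0.23},{"hand":1,"x":0.42,"y":-0.25,"z":-0.2,"roll":-0.27},{"hand":1,"x":0.48,"y":-0.29,"z":-0.2,"roll":-0.31},{"hand":1,"x":0.54,"y":-0.33,"z":-0.2,"roll":-0.35},{"hand":1,"x":0.6,"y":-0.37,"z":-0.2,"roll":-0.38}])

```text
time: 0.93
tool_pos: [0.4513, -0.3543, 0.3042]
tcp_rot: [-2.242, -2.2, -0.0]
wrist_force: [1.0, -0.5, -0.2]
width: -0.002
grip_force: 0.0
```

Emit:
servo_tool(targets=[{"hand":1,"x":0,"y":0,"z":0,"roll":-0.03},{"hand":1,"x":0,"y":0,"z":0,"roll":-0.055},{"hand":1,"x":0,"y":0,"z":0,"roll":-0.055},{"hand":1,"x":0,"y":0,"z":0,"roll":-0.055}])

```text
time: 1.27
tool_pos: [0.4504, -0.3563, 0.3042]
tcp_rot: [-2.053, -2.377, 0.0]
wrist_force: [-0.8, -0.3, -0.0]
width: 0.002
grip_force: 0.0
```

```bash
cat > go.py <<'E'
import sys
from h import *
v=np.load("v.npy")
s=bot.read_state(); M=R.from_rotvec(s["tcp_rot"]).as_matrix()
print("t",s["time"],"F",s["wrist_force"].round(1),"w",round(s["width"],3),"grip",s["grip_force"],"stand",R.from_euler("z",-v[2]).apply(s["tool_pos"]-[v[0],v[1],0]).round(4))
print("roll needed",-(v[2]-np.arctan2(M[1,1],M[0,1]))/np.pi)
for a in sys.argv[1:]: print(a,tool(S(v,eval(a))[0]))
E
python3 go.py "[-.165,.102,.3]" "[-.165,.102,.176]"
```

```text
t 1.2667 F [-0.8 -0.3 -0. ] w 0.002 grip 0.0 stand [-0.1989 -0.3105  0.3042]
roll needed -0.0007701089619566087
[-.165,.102,.3] [0.8252 0.0658 0.0088]
[-.165,.102,.176] [0.8251 0.0659 0.2568]
```

Emit:
servo_tool(targets=[{"hand":1,"x":0.08,"y":0,"z":0,"roll":0},{"hand":1,"x":0.16,"y":0,"z":0,"roll":0},{"hand":1,"x":0.24,"y":0,"z":0,"roll":0},{"hand":1,"x":0.32,"y":0,"z":0,"roll":0},{"hand":1,"x":0.4,"y":0,"z":0,"roll":0},{"hand":1,"x":0.48,"y":0,"z":0,"roll":0},{"hand":1,"x":0.56,"y":0.02,"z":0,"roll":0},{"hand":1,"x":0.64,"y":0.03,"z":0,"roll":0},{"hand":1,"x":0.72,"y":0.04,"z":0,"roll":0},{"hand":1,"x":0.8,"y":0.05,"z":0.02,"roll":0}])

```text
time: 2.1
tool_pos: [0.4171, 0.044, 0.2968]
tcp_rot: [2.054, 2.372, 0.005]
wrist_force: [1.1, -0.4, 0.4]
width: -0.004
grip_force: 0.0
```

Emit:
servo_tool(targets=[{"hand":1,"x":0.025,"y":0.01,"z":0.05,"roll":0},{"hand":1,"x":0.025,"y":0.01,"z":0.12,"roll":0},{"hand":1,"x":0.025,"y":0.01,"z":0.18,"roll":0},{"hand":1,"x":0.025,"y":0.01,"z":0.23,"roll":0},{"hand":1,"x":0.025,"y":0.01,"z":0.23,"roll":0},{"hand":1,"x":0.025,"y":0.01,"z":0.23,"roll":0}])

```text
time: 2.6
tool_pos: [0.4181, 0.0553, 0.1785]
tcp_rot: [-2.053, -2.375, 0.004]
wrist_force: [0.5, 0.3, 0.2]
width: -0.0
grip_force: 0.0
```

```bash
python3 go.py "[-.165,.102,.176]" "[-.06,.102,.176]" "[0,.102,.176]"
```

```text
t 2.6 F [0.5 0.3 0.2] w -0.0 grip 0.0 stand [-0.17    0.1013  0.1785]
roll needed -0.0009192055954903069
[-.165,.102,.176] [0.0014 0.0101 0.0049]
[-.06,.102,.176] [0.002  0.22   0.0041]
[0,.102,.176] [0.0023 0.34   0.0036]
```

Push gently towards the back, in two calls.

Emit:
servo_tool(targets=[{"hand":1,"x":0,"y":0.02,"z":0.005,"roll":0},{"hand":1,"x":0,"y":0.04,"z":0.005,"roll":0},{"hand":1,"x":0,"y":0.06,"z":0.005,"roll":0},{"hand":1,"x":0,"y":0.08,"z":0.005,"roll":0},{"hand":1,"x":0,"y":0.1,"z":0.005,"roll":0},{"hand":1,"x":0,"y":0.12,"z":0.005,"roll":0},{"hand":1,"x":0,"y":0.14,"z":0.005,"roll":0},{"hand":1,"x":0,"y":0.16,"z":0.005,"roll":0},{"hand":1,"x":0,"y":0.18,"z":0.005,"roll":0},{"hand":1,"x":0,"y":0.2,"z":0.005,"roll":0}])

```text
time: 3.43
tool_pos: [0.5194, 0.0707, 0.177]
tcp_rot: [-2.051, -2.379, 0.0]
wrist_force: [0.2, -0.1, 0.4]
width: -0.003
grip_force: 0.0
```

Emit:
servo_tool(targets=[{"hand":1,"x":0,"y":0.02,"z":0,"roll":0},{"hand":1,"x":0,"y":0.04,"z":0,"roll":0},{"hand":1,"x":0,"y":0.06,"z":0,"roll":0},{"hand":1,"x":0,"y":0.08,"z":0,"roll":0},{"hand":1,"x":0,"y":0.1,"z":0,"roll":0},{"hand":1,"x":0,"y":0.12,"z":0,"roll":0},{"hand":1,"x":0,"y":0.14,"z":0,"roll":0},{"hand":1,"x":0,"y":0.14,"z":0,"roll":0},{"hand":1,"x":0,"y":0.14,"z":0,"roll":0}])

```text
time: 4.18
tool_pos: [0.588, 0.0809, 0.177]
tcp_rot: [-2.051, -2.379, 0.001]
wrist_force: [0.9, 0.1, -0.4]
width: -0.003
grip_force: 0.0
```

Emit:
servo_tool(targets=[{"hand":1,"x":0,"y":0,"z":-0.08,"roll":0},{"hand":1,"x":0,"y":0,"z":-0.16,"roll":0},{"hand":-1,"x":0,"y":0,"z":-0.24,"roll":0},{"hand":-1,"x":-0.08,"y":-0.05,"z":-0.24,"roll":0},{"hand":-1,"x":-0.14,"y":-0.1,"z":-0.24,"roll":0},{"hand":-1,"x":-0.2,"y":-0.15,"z":-0.24,"roll":0},{"hand":-1,"x":-0.2,"y":-0.15,"z":-0.24,"roll":0}])

```text
time: 4.77
tool_pos: [0.5246, -0.0341, 0.2978]
tcp_rot: [2.056, 2.374, -0.006]
wrist_force: [0.2, 1.0, -0.2]
width: 0.707
grip_force: 0.0
```

```bash
python3 - <<'E'
from workcell import read_camera
import cv2,numpy as np
a=read_camera("top")[150:250,260:400,::-1]; b=read_camera("side")[150:290,240:380,::-1]
r=lambda i,f:cv2.resize(i,None,fx=f,fy=f,interpolation=cv2.INTER_CUBIC)
i=np.zeros((400,800,3),np.uint8); i[:286,:400]=r(a,400/140)[:286]; i[:400,400:]=r(b,400/140)
cv2.imwrite("pics/s2.png",i)
E
python3 go.py "up(-.4,.19)-[0,0,.019]"
```

```text
t 4.8667 F [-0.1 -0.5 -0.1] w 0.878 grip 0.0 stand [-0.0748  0.0007  0.2975]
roll needed -0.0011541993231806707
up(-.4,.19)-[0,0,.019] [-0.0014  0.0014  0.2231]
```

View pics/s2.png

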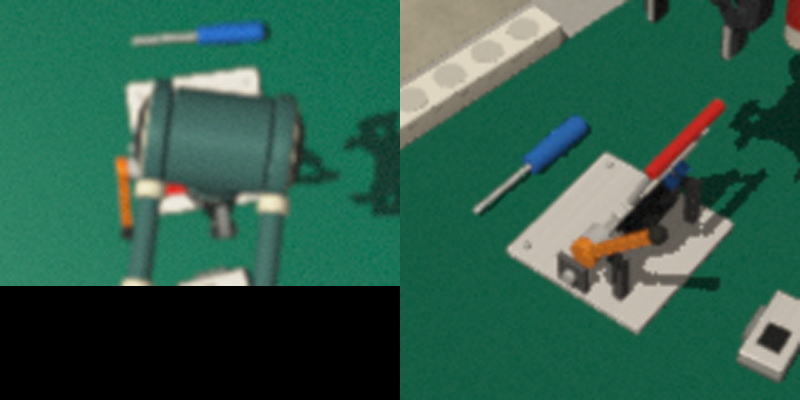

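```bash
python3 - <<'E'
from h import *
v=np.load("v.npy"); s=bot.read_state()
p=s["tool_pos"]; d=S(v,[.05,0,0])[0]-[v[0],v[1],0]
for n in("side","top"):
    print(n,proj(n,[p,p+d,p-d,p+[0,0,.013]+d,p+[0,0,.013]-d]).round(1).tolist())
E
python3 fit.py | tail -12
```

```text
side [[341.5, 173.0], [325.1, 164.7], [358.5, 181.7], [325.2, 160.8], [358.9, 177.8]]
top [[332.6, 211.7], [330.4, 195.8], [334.8, 227.8], [330.4, 195.3], [334.8, 227.6]]
[ 0.6012393  -0.01979169  0.14818407]
[[-0.2, -0.3], [-0.8, -0.9], [-0.5, -0.7], [-0.1, -0.7], [-0.9, 0.2], [-0.2, -0.8], [-0.1, -0.8], [0.2, -0.5], [0.4, 0.2], [0.7, -0.1], [0.5, -1.0], [0.5, 0.7], [1.0, 0.5], [0.3, 0.4]]
hub [[0.5537 0.0742 0.1083]]
tip [[0.4728 0.0621 0.1961]]
handle [[ 0.5281 -0.0307  0.205 ]]
upright [[ 0.6012 -0.0198  0.22  ]]
[[-1.441e-01  9.896e-01  7.000e-04]
 [ 9.896e-01  1.441e-01  3.000e-04]
 [ 2.000e-04  8.000e-04 -1.000e+00]]
```

Emit:
servo_tool(targets=[{"hand":1,"x":0.06,"y":-0.05,"z":0,"roll":0},{"hand":1,"x":0.12,"y":-0.1,"z":0,"roll":0},{"hand":1,"x":0.17,"y":-0.15,"z":0,"roll":0},{"hand":1,"x":0.2,"y":-0.18,"z":0.04,"roll":0},{"hand":1,"x":0.2,"y":-0.18,"z":0.1,"roll":0},{"hand":1,"x":0.2,"y":-0.18,"z":0.17,"roll":0},{"hand":1,"x":0.2,"y":-0.18,"z":0.24,"roll":0},{"hand":1,"x":0.2,"y":-0.18,"z":0.24,"roll":0},{"hand":1,"x":0.2,"y":-0.16,"z":0.24,"roll":0},{"hand":1,"x":0.2,"y":-0.16,"z":0.24,"roll":0}])

```text
time: 5.7
tool_pos: [0.4371, 0.0589, 0.1791]
tcp_rot: [2.049, 2.378, 0.004]
wrist_force: [0.1, -0.2, 0.8]
width: -0.001
grip_force: 0.0
```

```bash
python3 - <<'E'
from workcell import read_camera
from h import *
import cv2
v=np.load("v.npy"); s=bot.read_state()
for n in("side","top"):print(n,proj(n,s["tool_pos"]),proj(n,S(v,tip(-.4,0))))
b=read_camera("side")[140:260,250:370,::-1]
cv2.imwrite("pics/s3.png",cv2.resize(b,None,fx=5,fy=5,interpolation=cv2.INTER_CUBIC))
E
python3 go.py
```

```text
side [[341.40421181 243.73345225]] [[330.20774411 231.98978929]]
top [[304.98382348 241.51883448]] [[303.96189577 230.45641929]]
t 5.75 F [0.1 0.6 0.8] w 0.004 grip 0.0 stand [-0.1506  0.1019  0.1798]
roll needed 1.4116846154881114e-05
```

View pics/s3.png

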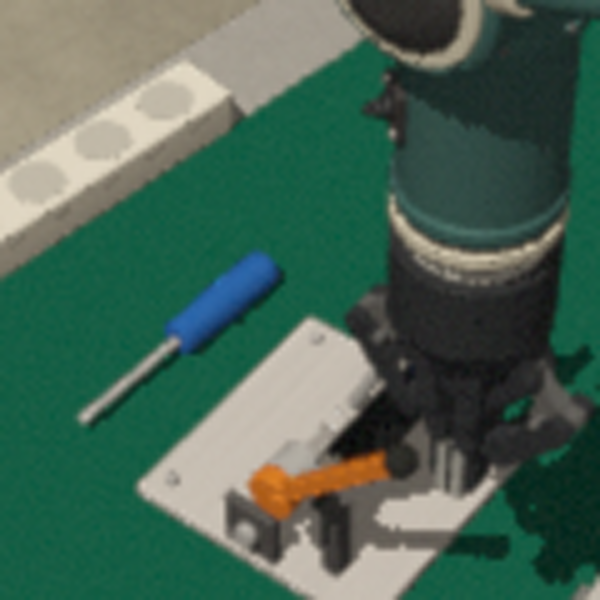

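Emit:
servo_tool(targets=[{"hand":1,"x":0,"y":-0.02,"z":0.015,"roll":0},{"hand":1,"x":0,"y":-0.02,"z":0.03,"roll":0},{"hand":1,"x":0,"y":0,"z":0.03,"roll":0},{"hand":1,"x":0,"y":0.02,"z":0.03,"roll":0},{"hand":1,"x":0,"y":0.04,"z":0.03,"roll":0},{"hand":1,"x":0,"y":0.06,"z":0.03,"roll":0},{"hand":1,"x":0,"y":0.08,"z":0.03,"roll":0},{"hand":1,"x":0,"y":0.08,"z":0.03,"roll":0}])

```text
time: 6.42
tool_pos: [0.4739, 0.0641, 0.1739]
tcp_rot: [-2.049, -2.377, 0.005]
wrist_force: [-36.9, -3.7, 64.8]
width: -0.001
grip_force: 29.7
```

```bash
python3 - <<'E'
from workcell import read_camera
from h import *
import cv2
s=bot.read_state();print(proj("side",s["tool_pos"]))
b=read_camera("side")[180:280,270:370,::-1]
cv2.imwrite("pics/s4.png",cv2.resize(b,None,fx=5,fy=5,interpolation=cv2.INTER_CUBIC))
E
python3 go.py
```

```text
[[329.17467534 237.77257173]]
t 6.4667 F [-35.4  -3.5  64. ] w 0.004 grip 28.996462225914 stand [-0.1128  0.1018  0.1743]
roll needed -0.00010065279076084301
```

View pics/s4.png

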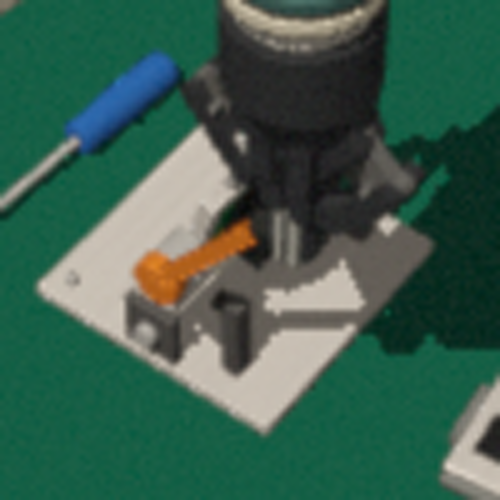

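Emit:
servo_tool(targets=[{"hand":1,"x":0,"y":-0.03,"z":-0.01,"roll":0},{"hand":1,"x":0,"y":-0.07,"z":0,"roll":0},{"hand":1,"x":0,"y":-0.12,"z":0.015,"roll":0},{"hand":1,"x":0,"y":-0.12,"z":0.03,"roll":0},{"hand":1,"x":0,"y":-0.12,"z":0.03,"roll":0}])

```text
time: 6.88
tool_pos: [0.4143, 0.0551, 0.1464]
tcp_rot: [-2.052, -2.379, 0.001]
wrist_force: [0.0, -0.0, -0.1]
width: 0.003
grip_force: 0.0
```

```bash
python3 - <<'E'
from workcell import read_camera
from h import *
import cv2
s=bot.read_state();print([proj(n,s["tool_pos"]) for n in("side","top")],proj("side",s["tool_pos"]+[0,0,.02]))
b=read_camera("side")[180:280,270:370,::-1]
cv2.imwrite("pics/s5.png",cv2.resize(b,None,fx=6,fy=6,interpolation=cv2.INTER_CUBIC))
E
python3 go.py
```

```text
[array([[348.60879308, 256.04395224]]), array([[306.46120322, 248.51406196]])] [[349.01097332 251.24739565]]
t 6.9333 F [0.7 0.  0.3] w -0.001 grip 0.0 stand [-0.1727  0.1016  0.1471]
roll needed -0.0002550948952297536
```

View pics/s5.png

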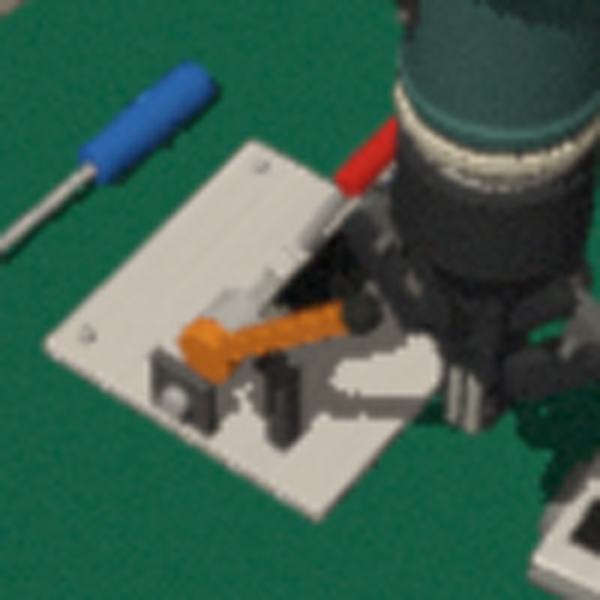

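Emit:
servo_tool(targets=[{"hand":1,"x":0,"y":0.035,"z":-0.005,"roll":0},{"hand":1,"x":0,"y":0.06,"z":-0.008,"roll":0},{"hand":1,"x":0,"y":0.078,"z":-0.015,"roll":0},{"hand":1,"x":0,"y":0.096,"z":-0.03,"roll":0},{"hand":1,"x":0,"y":0.117,"z":-0.042,"roll":0},{"hand":1,"x":0,"y":0.138,"z":-0.053,"roll":0},{"hand":1,"x":0,"y":0.138,"z":-0.053,"roll":0}])

```text
time: 7.52
tool_pos: [0.4866, 0.0656, 0.176]
tcp_rot: [2.05, 2.377, 0.005]
wrist_force: [-0.1, -0.0, 0.1]
width: 0.008
grip_force: 0.1
```

```bash
cat > legpos.py <<'E'
from workcell import read_camera
from h import *
import cv2,sys
v=np.load("v.npy"); b=cv2.cvtColor(read_camera("side"),cv2.COLOR_RGB2HSV)[175:285,260:375]
m=cv2.inRange(b,(7,150,90),(17,255,255)); p=np.argwhere(m)[:,::-1]+[260,175.]
c,(vx),_=cv2.PCACompute2(p,None)[0:3]; t=(p-c)@vx[0]
print("orange n",len(p),"extremes",p[t.argmin()],p[t.argmax()])
L=float(sys.argv[1]) if len(sys.argv)>1 else -.4
for g in (0,.35,.75,1.2,1.8,2.84): print(g,"hub",proj("side",S(v,up(L,.085)+[0,.1,0]))[0].round(),"tip",proj("side",S(v,tip(L,g)))[0].round())
E
python3 legpos.py; python3 go.py
```

```text
orange n 131 extremes [315. 221.] [303. 242.]
0 hub [305. 238.] tip [330. 232.]
0.35 hub [305. 238.] tip [319. 219.]
0.75 hub [305. 238.] tip [304. 208.]
1.2 hub [305. 238.] tip [288. 202.]
1.8 hub [305. 238.] tip [274. 206.]
2.84 hub [305. 238.] tip [277. 234.]
t 7.5667 F [-1.  -0.  -0.4] w -0.002 grip 0.0829026591964066 stand [-0.1024  0.1015  0.175 ]
roll needed -0.00017423293141206506
```

The leg is rising with the finger (about 0.4 rad). Continue over centre.

Emit:
servo_tool(targets=[{"hand":1,"x":0,"y":0.025,"z":-0.008,"roll":0},{"hand":1,"x":0,"y":0.046,"z":-0.015,"roll":0},{"hand":1,"x":0,"y":0.07,"z":-0.018,"roll":0},{"hand":1,"x":0,"y":0.094,"z":-0.02,"roll":0},{"hand":1,"x":0,"y":0.118,"z":-0.02,"roll":0},{"hand":1,"x":0,"y":0.142,"z":-0.02,"roll":0},{"hand":1,"x":0,"y":0.165,"z":-0.02,"roll":0},{"hand":1,"x":0,"y":0.19,"z":-0.02,"roll":0},{"hand":1,"x":0,"y":0.19,"z":-0.02,"roll":0},{"hand":1,"x":0,"y":0.19,"z":-0.02,"roll":0}])

```text
time: 8.4
tool_pos: [0.5772, 0.0792, 0.1832]
tcp_rot: [-2.051, -2.379, 0.001]
wrist_force: [-0.7, 0.3, 0.4]
width: 0.002
grip_force: 0.0
```

```bash
python3 legpos.py|head -1; python3 go.py "[-.074,0,.3]"
```

```text
orange n 236 extremes [279. 204.] [306. 243.]
t 8.45 F [-0.  -0.5 -0.4] w -0.002 grip 0.0 stand [-0.0098  0.1015  0.1831]
roll needed -0.00017882811968544001
[-.074,0,.3] [-0.2031 -0.1287 -0.2335]
```

Emit:
servo_tool(targets=[{"hand":1,"x":0,"y":0,"z":-0.07,"roll":0},{"hand":1,"x":0,"y":0,"z":-0.14,"roll":0},{"hand":1,"x":0,"y":0,"z":-0.21,"roll":0},{"hand":-1,"x":-0.06,"y":-0.04,"z":-0.234,"roll":0},{"hand":-1,"x":-0.12,"y":-0.08,"z":-0.234,"roll":0},{"hand":-1,"x":-0.18,"y":-0.12,"z":-0.234,"roll":0},{"hand":-1,"x":-0.203,"y":-0.129,"z":-0.234,"roll":0},{"hand":-1,"x":-0.203,"y":-0.129,"z":-0.234,"roll":0},{"hand":-1,"x":-0.203,"y":-0.129,"z":-0.234,"roll":0},{"hand":-1,"x":-0.203,"y":-0.129,"z":-0.234,"roll":0}])

```text
time: 9.28
tool_pos: [0.5279, -0.03, 0.3004]
tcp_rot: [-2.051, -2.379, -0.001]
wrist_force: [-1.0, 0.9, 0.3]
width: 0.976
grip_force: 0.0
```

```bash
python3 legpos.py|head -1; python3 go.py "[-.074,0,.166]"
```

```text
orange n 202 extremes [276. 234.] [352. 189.]
t 9.3333 F [-0.2  0.9  0.7] w 0.999 grip 0.0 stand [-0.0739  0.001   0.3004]
roll needed 5.023814498009449e-05
[-.074,0,.166] [-2.200e-03 -1.000e-04  2.688e-01]
```

Emit:
servo_tool(targets=[{"hand":-1,"x":-0.002,"y":0,"z":0.06,"roll":0},{"hand":-1,"x":-0.002,"y":0,"z":0.12,"roll":0},{"hand":-1,"x":-0.002,"y":0,"z":0.17,"roll":0},{"hand":-1,"x":-0.002,"y":0,"z":0.21,"roll":0},{"hand":-1,"x":-0.002,"y":0,"z":0.245,"roll":0},{"hand":-1,"x":-0.002,"y":0,"z":0.268,"roll":0},{"hand":-1,"x":-0.002,"y":0,"z":0.268,"roll":0},{"hand":-1,"x":-0.002,"y":0,"z":0.268,"roll":0}])

```text
time: 10.0
tool_pos: [0.5279, -0.0309, 0.1662]
tcp_rot: [-2.05, -2.379, 0.001]
wrist_force: [-0.7, -0.3, -0.7]
width: 0.999
grip_force: 0.0
```

Emit:
servo_tool(targets=[{"hand":1,"x":0,"y":0,"z":0,"roll":0},{"hand":1,"x":0,"y":0,"z":0,"roll":0},{"hand":1,"x":0,"y":0,"z":0,"roll":0},{"hand":1,"x":0,"y":0,"z":0,"roll":0},{"hand":1,"x":0,"y":0,"z":0,"roll":0},{"hand":1,"x":0,"y":0,"z":0,"roll":0},{"hand":1,"x":0,"y":0,"z":0,"roll":0},{"hand":1,"x":0,"y":0,"z":0,"roll":0}], grip_force=35)

```text
time: 10.67
tool_pos: [0.5278, -0.0318, 0.1671]
tcp_rot: [-2.052, -2.379, 0.001]
wrist_force: [-2.8, -0.7, 4.1]
width: 0.149
grip_force: 34.4
```

```bash
python3 go.py "[-.074,0,.166]"
python3 - <<'E'
import numpy as np
for L in (-.3,-.2,-.1,0): print(L,(np.array([.19*np.sin(L)+.19*np.sin(.4),-.19*np.cos(L)+.19*np.cos(.4)])/.5).round(4))
E
```

```text
t 10.6667 F [-2.8 -0.7  4.1] w 0.149 grip 34.4021201133728 stand [-0.0744 -0.0011  0.1671]
roll needed -0.0002041217860542132
[-.074,0,.166] [0.0021 0.0008 0.0022]
-0.3 [ 0.0357 -0.013 ]
-0.2 [ 0.0725 -0.0224]
-0.1 [ 0.11   -0.0281]
0 [ 0.148 -0.03 ]
```

Emit:
servo_tool(targets=[{"hand":1,"x":0,"y":0.012,"z":-0.005,"roll":0},{"hand":1,"x":0,"y":0.024,"z":-0.009,"roll":0},{"hand":1,"x":0,"y":0.036,"z":-0.013,"roll":0},{"hand":1,"x":0,"y":0.054,"z":-0.018,"roll":0},{"hand":1,"x":0,"y":0.0725,"z":-0.0224,"roll":0},{"hand":1,"x":0,"y":0.091,"z":-0.0255,"roll":0},{"hand":1,"x":0,"y":0.11,"z":-0.028,"roll":0},{"hand":1,"x":0,"y":0.125,"z":-0.029,"roll":0},{"hand":1,"x":0,"y":0.138,"z":-0.03,"roll":0},{"hand":1,"x":0,"y":0.148,"z":-0.03,"roll":0}])

```text
time: 11.5
tool_pos: [0.6022, -0.0206, 0.1816]
tcp_rot: [2.051, 2.379, 0.0]
wrist_force: [-0.6, -0.8, -7.2]
width: 0.149
grip_force: 35.3
```

Emit:
servo_tool(targets=[{"hand":1,"x":0,"y":0,"z":0,"roll":0},{"hand":1,"x":0,"y":0,"z":0,"roll":0},{"hand":1,"x":0,"y":0,"z":0,"roll":0},{"hand":1,"x":0,"y":0,"z":0,"roll":0},{"hand":1,"x":0,"y":0,"z":0,"roll":0},{"hand":1,"x":0,"y":0,"z":0,"roll":0}])

```text
time: 12.0
tool_pos: [0.6009, -0.0208, 0.1814]
tcp_rot: [-2.052, -2.379, 0.0]
wrist_force: [0.3, -0.7, 0.3]
width: 0.144
grip_force: 36.6
```

```bash
python3 go.py "[0,0,.181]"; python3 legpos.py 0
python3 - <<'E'
from workcell import read_camera
from h import *
import cv2
v=np.load("v.npy");y=np.array([0,.055,0])
for L in(-.05,0,.05):print(L,proj("side",S(v,[up(L,.19)+y,up(L,.19)-y])).round(1).tolist())
b=read_camera("side")[180:260,270:370,::-1]; c=read_camera("top")[160:240,280:380,::-1]
cv2.imwrite("pics/s6.png",cv2.resize(np.vstack([b,c])[:80],None,fx=7,fy=7,interpolation=cv2.INTER_CUBIC))
E
```

```text
t 12.0 F [ 0.3 -0.7  0.3] w 0.144 grip 36.6316294670105 stand [-0.0005 -0.001   0.1814]
roll needed -0.00022764502952104073
[0,0,.181] [0.0019 0.001  0.0008]
orange n 123 extremes [275. 239.] [304. 190.]
0 hub [295. 231.] tip [306. 210.]
0.35 hub [295. 231.] tip [293. 201.]
0.75 hub [295. 231.] tip [279. 195.]
1.2 hub [295. 231.] tip [267. 196.]
1.8 hub [295. 231.] tip [262. 208.]
2.84 hub [295. 231.] tip [277. 240.]
-0.05 [[307.4, 196.0], [332.4, 172.4]]
0 [[304.5, 194.4], [329.6, 170.9]]
0.05 [[301.6, 192.8], [326.8, 169.5]]
```

View pics/s6.png

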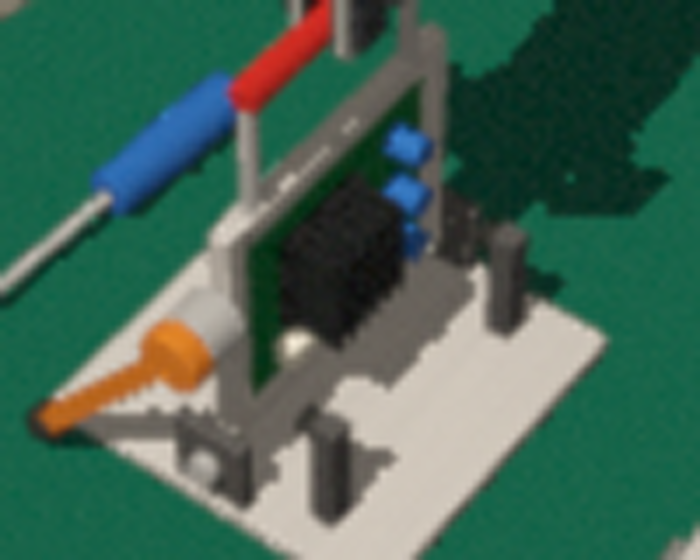

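The picture shows the frame upright: the handle's near end is at about (304.9, 193.6), where (304.5, 194.4) is expected. The leg is down, with its tip at about (276, 240), and the bar is between the pads.

```bash
python3 -c "
from workcell import ticket
print(ticket.finish_job())"
```

```text
the job is handed in; nothing more can be done
None
```

The job is handed in: the leg is fully down behind the frame and the gripper is holding the frame upright and still by its red handle, after two failed leg pushes, one of which pressed on the leg's ball with a wrist force of about 75 N.

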